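# Lock the calibration case

### The arm

A 7-joint arm with a two-finger parallel gripper is mounted at the origin on the work surface. World frame = base frame: x ahead of the robot, y to its left, z up, the work surface at z = 0. Lengths are in m, angles in rad, forces in N, time in s.
With the tool pointing down it reaches from about 0.4 to 0.875 m from the base axis. Payload 19.3 kg.
Tool frame: the origin (TCP) lies between the finger pads; the fingertips stand 17 mm ahead of it and the grasp point (between the pads) lies 2 mm behind it; z points along the fingers, x is the direction in which the jaws open and shut, and the axes are right-handed (so a half turn about z gives the same grasp; the last joint's range is limited). The gripper opens to 85 mm and grips with 20 to 120 N. Pads are 22 mm wide; open, the fingers measure 114 mm over their backs; the gripper's body (76 mm by 85 mm) begins 54 mm behind the grasp point. The pads swing forward as they close: fully open they stand 13 mm farther back than shut.
Start: joints at [1.057, 0.521, -0.036, 1.599, 0.021, 1.021, -0.113], TCP at [0.268, -0.564, 0.209] pointing down, gripper open.
Joint ranges: [-2.91, 2.91], [-0.3, 2.13], [-1.5, 1.42], [0.17, 2.43], [-1.26, 4.41], [0.16, 1.93], [-2.52, 2.52]. Speed limits (rad/s): [1.89, 1.89, 2.39, 2.39, 3.01, 3.01, 3.01].

### API

Orientations are given as [roll, pitch, yaw] about the fixed x, y, z axes, in that order (R = Rz(yaw) Ry(pitch) Rx(roll)).
In Python, from workcell import bot gives the robot as it stands. The module is installed in compiled form; this text tells all that it offers.
- The arm moves only by the tool arm_command, never from a script. Its argument "targets" is a list of rows, each a list of 6 numbers: the shift along the tool's x, y, z in mm, then the turn, a rotation vector about the tool's x, y, z in degrees. In form: [[x, y, z, wx, wy, wz], ...]. A call has 1 to 8 rows; each row shifts and turns the pose as measured when the row begins, along the tool's axes as they then stand; what a row does not reach is not made up. A row lasts 1/10 s, in which the tool goes at most 50 mm and 8.59 degrees, less where a joint would pass 70% of its speed; a pose out of reach is approached as far as the arm can. A call is refused whole if a number of a shift passes 50 or a number of a turn 8.59, either way. A call with a gripper value outside its range is refused whole. "grip" is the opening in per cent of the stroke, from 0 (shut) to 100 (fully open), set as the call begins (left out, the last holds). The fingers move at their own pace and stop on an object; "grip_force" is the grip in N (left out, the last holds). Time passes only in rows, so rows that do not move let the fingers close. It gives the time, the measured TCP pose, the force and the opening at its end, in the units of the state.
- bot.observe(): the state, without advancing time (a new reading comes with each control period).
- bot.grab_frame(name): name is "scene" or "top" or "wrist"; returns a dict with "color" (384x512x3 uint8, red, green, blue), "depth" (384x512 float32, m along the optical axis (not along the pixel's ray), 0 where there is no reading), "fov_y" (degrees; the focal length in pixels is half the picture's height over the tangent of half this angle, whatever the lens; pixels are square), "cx", "cy" (the principal point, pixels), "D" ([k1, k2, p1, p2, k3] as OpenCV has them; the pictures are not rectified), "R" (3x3) and "t" (3): a world point X has camera coordinates R X + t; the wrist camera has in their place "hand_eye" (4x4, takes a point from camera to tool coordinates, whose origin is the TCP and whose axes are the tool frame's). Camera axes: x right, y down, z forward; pixel columns grow to the right and rows downward; lengths in m; the calibration is good to about 2 mm. A picture is of the moment at which its call begins: read the wrist's pose just before it.
- bot.job_done(): hands the job in, once; it reports no verdict.
The state is a dict: "clock": time; "qpos": joint angles; "qd": joint speeds; "joint_efforts": joint torques, N m; "position": TCP position; "tool_rot": TCP orientation; "force": force on the tool from outside, world axes, zero at the start; "moment": the same for the moment, N m; "grip_width": finger opening in m.
Only numpy, scipy, OpenCV 4.12 (cv2) and the standard library are available. Lean on these libraries where they do the work, as an engineer would, in place of code of your own. Each camera call takes 0.05 s, during which the arm holds its last target. There are 200 camera calls.

### The job

Lock the grey calibration case: fold its steel hasp strap down over the lock, then take the wider of the two shackles from the black stand, put both its legs through the strap into the lock and press it down until it clicks and stays down by itself. Feel for the holes and do not force anything; leave the small shackle and everything else on the bench where it is, and let go at the end.

Things in the scene. Friction and masses are not known exactly. Their poses are not given: they have to be found in the camera images.
- case: grey steel case, 200 (x) x 260 (y) x 80 mm high, fixed. Origin: centre of its underside; z up. Its own -x side faces the robot, roughly, and carries a lock housing, x -100 to -160 mm, 119 mm wide, open on top, rim 76 mm up, with the lock block inside. Pressing the shackle or fingers on the case, lock or strap with over 25 N counts as forcing.
- lock_mouth (a point): centre of the housing's mouth, 76 mm up at case x -130 mm, y 0; axes as the case. The aluminium lock block here is 36 (x) x 78 (y) mm with two blind holes of 13.5 mm, 44 mm apart along y, on this x. The block sits loosely, its place is not measured: the middle between the holes is within 12 mm of this point along y, the block's top 0 to 8 mm below it. It does not shift when pushed.
- lock_floor (a point): inside the lock, 27 mm below lock_mouth. In each hole: a plunger 13 mm below the block's top pushes the leg back up (3 N, 5 N when fully down), a hidden spring pawl catches the leg when its tip is 25 mm below the block's top; hard stop at 27 mm. Pressing to the click takes 12 to 18 N in all. Not clicked, the shackle rises about 12 mm again when let go.
- strap_hinge (a point): the hinge line of the hasp strap, on the lid's front edge: middle of the strap, 95 mm in front (-x) of the case's centre and 84.5 mm above the bench; axes as the case.
- strap_end (a point): middle of the free end of the hasp strap, a flat steel plate 96 mm wide, 65 mm long, 3 mm thick, with two windows of 20 mm (x) x 39 mm (y), through which the legs pass (window centres 35 mm from the hinge line and 22.5 mm either side of the middle). It is 65 mm from the hinge line.
- strap (a joint): angle of the hasp strap: 0 = folded down flat over the lock block, level, pointing to the case's -x; 1.57 = upright; starts folded back at 1.9 to 2.2. Stiff hinge, stays where it is left; below about 0.9 it sinks shut on its own. Can be pushed over from behind (case +x) with shut fingers.
- shackle: the wider shackle, loose, steel, 0.2 kg, a square-cornered U standing upright: two round legs of 12 mm diameter, 44 mm apart along its y, joined on top by a crown bar 12 (x) x 56 (y) x 12 mm. 82 mm high. Origin: midway between the leg tips, at their lower end; z up. Tips taper to 6 mm over 5 mm, with a groove above. Stands in one of the stand's two troughs; either way round fits the lock.
- shackle_crown (a point): centre of the wider shackle's crown bar, 76 mm above its leg tips: the place to grip (12 mm across, along its x).
- small_shackle: the narrower shackle in the other trough, leave it: legs of 10 mm, 30 mm apart, 72 mm high. Origin between its leg tips.
- stand: black stand, 150 (x) x 100 (y) mm, fixed. Origin: centre of its underside. Two troughs along its y at x = -35 and +35 mm, floor 5 mm up, walls to 27 mm high, 17 mm wide inside; each holds one shackle standing, legs down, 5 mm above the bench.
- screwdriver: bystander: screwdriver lying on the bench
- spool: bystander: small spool, 54 mm diameter, 34 mm high
- multimeter: bystander: yellow multimeter, 150 x 80 x 38 mm, lying flat
- bottle: bystander: white bottle, 50 mm diameter, 130 mm high
- tape: bystander: black roll of tape, 90 mm diameter, 20 mm high
- wrench: bystander: wrench lying on the bench
- mug: bystander: white mug, 80 mm diameter, 90 mm high
There are look-alikes about, which are no part of the job. What is shaped like the shackle but yellow is not meant.

How it is judged:
On the way, in this order (a step that is already met when the one before it is completed fails the run):
1. the hasp strap is folded down flat over the lock (value of joint strap below 0.06 rad), for 0.2 s.
2. the wider shackle is pressed home in the lock through the strap (x of shackle in the frame of case between -0.136 and -0.124 m and y of shackle in the frame of case between -0.016 and 0.016 m and z of shackle in the frame of case between 0.035 and 0.0535 m and angle between shackle's own z axis and vertical below 0.12 rad and value of joint strap below 0.06 rad), for 0.2 s.
At the end, for the whole second after the job is handed in: Strap folded flat (below 0.06 rad); wider shackle upright (0.12 rad), released, at rest and clicked: leg tips 35 to 53.5 mm above the case's underside (unclicked: 55 or more), its middle within 6 mm of x = -130 mm and 16 mm of y = 0 in the case's frame (all of step 2 and linear speed of shackle below 0.02 m/s and contact force between the fingers and shackle below 0.1 N); the robot touches nothing.
It fails at once if the shackle is forced: its contact forces with the case, lock and strap (pawl squeeze, some 20 N, included) add up to over 48 N (contact force between shackle and case above 48 N).
It fails at once if the fingers push the case or strap with more than 48 N (contact force between the fingers and case above 48 N).
It fails at once if the small shackle is taken out or knocked over (moved more than 30 mm) (distance of small_shackle from where it was at the start of the episode above 0.03 m).
It fails at once if a bystander is moved more than 30 mm (distance of any of screwdriver, spool, multimeter, bottle, tape, wrench, mug from where it was at the start of the episode above 0.03 m).
It also fails if it takes over 69 s, if anything falls off the work surface, if the arm or the gripper's body presses on something with over 40 N, if the wrist force passes 120 N, or if a joint passes its speed limit or range.

## Working session

There is one attempt and no reset: what is moved stays moved. The work goes in short steps, Python scripts to look and compute and a tool call to move; the robot and the scene stay as the last step left them, time stands still between calls to the robot, and variables do not carry over. Pictures are saved under pics/ and viewed, about 8 in all and at most 12, crops included, and the job is handed in when it is done.

Besides the shell and the picture viewer there is one more tool, called after "Call:" in YAML: its name, and indented under it one key for each argument. arm_command: Moves the arm, as the interface text tells. Its arguments: {"type":"object","properties":{"targets":{"type":"array"},"grip":{"type":"number"},"grip_force":{"type":"number"}},"required":["targets"]}

```bash
mkdir -p pics; cat > h.py <<'E'
import numpy as np, cv2
from workcell import bot
from scipy.spatial.transform import Rotation as Ro
def K(f):
    h=f["color"].shape[0]; fl=h/2/np.tan(np.radians(f["fov_y"])/2)
    return np.array([[fl,0,f["cx"]],[0,fl,f["cy"]],[0,0,1]])
def tool():
    s=bot.observe(); return np.array(s["position"]),Ro.from_euler('xyz',s["tool_rot"]).as_matrix(),s
def grab(n):
    p,R,s=tool(); f=bot.grab_frame(n)
    if n=="wrist":
        T=np.eye(4);T[:3,:3]=R;T[:3,3]=p; C=T@np.array(f["hand_eye"])
        f["Rc"],f["c"]=C[:3,:3],C[:3,3]
    else:
        f["Rc"]=np.array(f["R"]).T; f["c"]=-f["Rc"]@np.array(f["t"])
    return f
def ray(f,uv):
    q=cv2.undistortPoints(np.array(uv,float).reshape(-1,1,2),K(f),np.array(f["D"],float)).reshape(-1,2)
    return np.c_[q,np.ones(len(q))]
def onz(f,uv,z):
    d=ray(f,uv)@f["Rc"].T; return f["c"]+d*((z-f["c"][2])/d[:,2])[:,None]
def cloud(f):
    h,w=f["depth"].shape; v,u=np.mgrid[:h,:w]
    r=ray(f,np.c_[u.ravel(),v.ravel()])*f["depth"].reshape(-1,1)
    P=(r@f["Rc"].T+f["c"]).reshape(h,w,3); P[f["depth"]<=0]=np.nan; return P
def pix(f,X):
    rv=cv2.Rodrigues(f["Rc"].T)[0]; t=-f["Rc"].T@f["c"]
    return cv2.projectPoints(np.array(X,float).reshape(-1,1,3),rv,t,K(f),np.array(f["D"],float))[0].reshape(-1,2)
def save(n,im,s=1):
    cv2.imwrite("pics/"+n,cv2.resize(im[...,::-1],None,fx=s,fy=s,interpolation=cv2.INTER_CUBIC))
E
python3 - <<'E'
from h import *
import pickle
t=grab("top");s=grab("scene");pickle.dump((t,s),open("f.pkl","wb"))
save("top.png",t["color"],1.5);save("scene.png",s["color"],1.5)
print(t["c"],s["c"],(t["depth"]>0).mean(),(s["depth"]>0).mean(),tool()[2])
E
```

```text
[0.32373386 0.023482   1.40277708] [ 1.28974032 -0.3625138   1.0010311 ] 0.9959309895833334 0.9959971110026041 {'clock': 0.1, 'qpos': array([ 1.05678364,  0.52195623, -0.03629974,  1.59993728,  0.02121595,
        1.02110671, -0.11282736]), 'qd': array([ 0.00105186, -0.00200523,  0.00087958, -0.00173005, -0.00133002,
       -0.00116189,  0.00147105]), 'joint_efforts': array([ 2.41917922e-03, -9.28490710e+01,  1.98260486e+00, -3.70536304e+01,
        1.79498788e-02,  5.30548146e-03, -1.81652445e-05]), 'position': array([ 0.26817755, -0.56418563,  0.20888739]), 'tool_rot': array([ 3.14149384e+00,  1.01759869e-03, -1.12703794e+00]), 'force': array([ 0.31764941,  0.07719911, -0.54959101]), 'moment': array([ 0.00522964, -0.03321839, -0.04801958]), 'grip_width': 0.08578911600951102}
```

View pics/top.png

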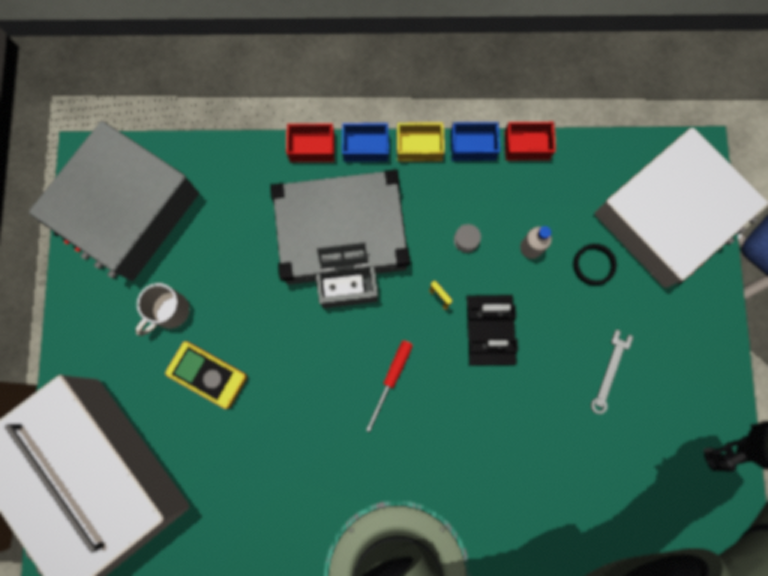

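View pics/scene.png

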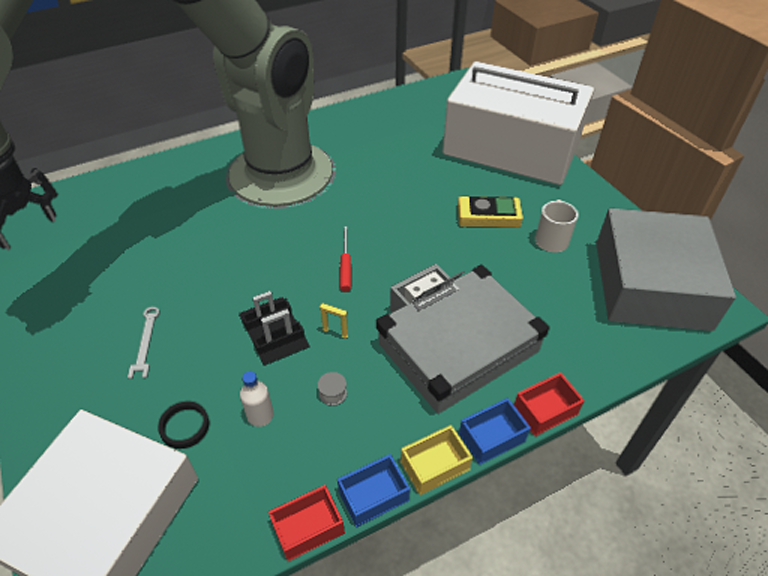

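The top view is blurry. The case is at (340,225), with the lock mouth at (347,288) and the strap folded back at (343,255). The stand is at (492,330) with two grey shackles: the upper one at (495,308) is longer, the lower one at (497,343) shorter. The yellow look-alike is at (441,293). The scene view is consistent with this. Next I measure from the depth clouds.

```bash
python3 - <<'E'
from h import *
import pickle
t,s=pickle.load(open("f.pkl","rb"))
for n,f in (("top",t),("scene",s)):
    P=cloud(f); c=f["color"].astype(int); X,Y,Z=P[...,0],P[...,1],P[...,2]
    v,u=np.mgrid[:384,:512]
    sel=(c.max(2)-c.min(2)<25)
    # bench height check
    g=(c[...,1]>c[...,0]+30); print(n,"bench z",np.nanmedian(Z[g]))
    # case lid
    box=(X>.35)&(X<.8)&(Y>-.1)&(Y<.4)
    lid=box&(abs(Z-.08)<.006)
    n_,l,st,ce=cv2.connectedComponentsWithStats(lid.astype(np.uint8)); k=1+st[1:,4].argmax()
    q=P[l==k][:,:2].astype(np.float32); r=cv2.minAreaRect(q); print("case",len(q),r, np.nanmedian(Z[l==k]))
    # near lid objects: strap, housing
    c0=np.array(r[0])
    st_=(X>.3)&(X<.9)&(Y>-.35)&(Y<-.08)&(Z>.02)&(Z<.12)
    for lo,hi in((.018,.035),(.06,.1)):
        m=((X>.35)&(X<.75)&(Y>-.4)&(Y<-.05)&(Z>lo)&(Z<hi)).astype(np.uint8)
        n_,l,st,ce=cv2.connectedComponentsWithStats(m)
        for k in range(1,n_):
            if st[k,4]>12:
                q=P[l==k]; print(lo,st[k],np.nanmean(q,0).round(4),cv2.minAreaRect(q[:,:2].astype(np.float32)),c[l==k].mean(0).round())
E
```

```text
top bench z 0.0005780879927643756
case 4638 ((0.6768887042999268, 0.10890614986419678), (0.2626956105232239, 0.26876407861709595), 6.701776027679443) 0.08017228325198145
0.018 [304 149  16  17 144] [ 0.6867 -0.1579  0.032 ] ((0.6878755688667297, -0.1582108587026596), (0.052462562918663025, 0.04812299832701683), 0.17097409069538116) [116. 116. 111.]
0.018 [347 164  12   7  20] [ 0.6526 -0.285   0.0269] ((0.6526120901107788, -0.28662824630737305), (0.03928596153855324, 0.009647693485021591), 57.22479248046875) [66. 65. 59.]
0.018 [383 167   6  19  37] [ 0.6268 -0.392   0.0213] ((0.6257014274597168, -0.3920041024684906), (0.059009067714214325, 0.015440920367836952), 0.4967916011810303) [21. 32. 28.]
0.018 [312 203  32  10 112] [ 0.5223 -0.2022  0.0265] ((0.5259000062942505, -0.2036057412624359), (0.026183217763900757, 0.09832695126533508), 1.1424434185028076) [24. 27. 26.]
0.018 [313 225  33  10 127] [ 0.4552 -0.2016  0.0265] ((0.4559231102466583, -0.20472323894500732), (0.0269320085644722, 0.09885326772928238), 1.3024793863296509) [28. 31. 30.]
0.06 [350 151  17  17 156] [ 0.6622 -0.29
[... 1756 characters left out ...]
 10  68] [ 0.4595 -0.2063  0.0723] ((0.45622050762176514, -0.20632030069828033), (0.015307411551475525, 0.03964177146553993), 0.8199245929718018) [130. 136. 132.]
0.06 [213 202  18  13 105] [ 0.563  -0.0953  0.0775] ((0.5607369542121887, -0.09443606436252594), (0.055477820336818695, 0.014251144602894783), 38.371822357177734) [182. 169.  77.]
0.06 [174 206  19  15 125] [ 0.53   -0.2044  0.0812] ((0.5277177691459656, -0.2033528983592987), (0.05581410974264145, 0.015831761062145233), 89.78861236572266) [132. 135. 132.]
0.06 [160 254  20  21 259] [ 0.6839 -0.3003  0.083 ] ((0.6758432388305664, -0.29933249950408936), (0.048864223062992096, 0.04233637452125549), 84.44042205810547) [175. 170. 160.]
```

The wide shackle's crown is at about (0.527,-0.203), z 0.087, 56 mm long. The small one is at (0.456,-0.205), z 0.077, 39 mm long. Both match the given sizes. The case yaw is about 6.8°, and the lock mouth is near (0.579,0.097). I'll write a row planner, then move to hover over the lock for a wrist view.

```bash
cat >> h.py <<'E'
def plan(goal,yaw,n=None,step=45,p=None,R=None,dec=0):
    """rows (tool axes, mm/deg) from the measured pose to goal with tool down at yaw"""
    p0,R0,s=tool(); p=p0 if p is None else p; R=R0 if R is None else R
    G=Ro.from_euler('xyz',[np.pi,0,yaw]).as_matrix()
    rv=np.degrees(Ro.from_matrix(R.T@G).as_rotvec()); d=np.array(goal)-p
    if n is None: n=int(max(np.ceil(np.linalg.norm(d*1000)/step),np.ceil(abs(rv).max()/8),1))
    rows=[]
    for i in range(n):
        sh=R.T@((np.array(goal)-p)/(n-i))*1000; w=np.degrees(Ro.from_matrix(R.T@G).as_rotvec())/(n-i)
        row=np.r_[sh.round(dec),w.round(1)]; rows.append(row.tolist())
        p=p+R@row[:3]/1000; R=R@Ro.from_rotvec(np.radians(row[3:])).as_matrix()
    print(len(rows),rows)
    return p,R
E
python3 - <<'E'
from h import *
f=bot.grab_frame("wrist"); print(np.round(f["hand_eye"],3),f["fov_y"])
p,R=plan([.40,-.25,.28],-.5)
p,R=plan([.57,.095,.30],.118,p=p,R=R)
E
```

```text
[[ 1.    -0.001 -0.     0.001]
 [ 0.001  0.945  0.326 -0.084]
 [-0.    -0.326  0.945 -0.165]
 [ 0.     0.     0.     1.   ]] 69.19813829339586
8 [[-28.0, -32.0, -9.0, -0.0, 0.0, -4.5], [-26.0, -34.0, -9.0, -0.0, 0.0, -4.5], [-23.0, -36.0, -9.0, -0.0, 0.0, -4.5], [-20.0, -37.0, -9.0, -0.0, 0.0, -4.5], [-17.0, -39.0, -9.0, -0.0, 0.0, -4.5], [-14.0, -40.0, -9.0, -0.0, 0.0, -4.5], [-11.0, -41.0, -8.0, -0.0, 0.0, -4.5], [-8.0, -42.0, -9.0, -0.0, 0.0, -4.4]]
9 [[-2.0, -43.0, -2.0, -0.0, 0.0, -3.9], [1.0, -43.0, -2.0, -0.0, 0.0, -3.9], [4.0, -43.0, -2.0, -0.0, 0.0, -3.9], [7.0, -42.0, -2.0, -0.0, 0.0, -4.0], [10.0, -42.0, -2.0, -0.0, 0.0, -3.9], [12.0, -41.0, -2.0, -0.0, 0.0, -4.0], [15.0, -40.0, -3.0, -0.0, 0.0, -3.9], [18.0, -38.0, -2.0, -0.0, 0.0, -4.0], [21.0, -37.0, -3.0, -0.0, 0.0, -3.9]]
```

Call:
arm_command:
  targets:
    - [-28,-32,-9,0,0,-4.5]
    - [-26,-34,-9,0,0,-4.5]
    - [-23,-36,-9,0,0,-4.5]
    - [-20,-37,-9,0,0,-4.5]
    - [-17,-39,-9,0,0,-4.5]
    - [-14,-40,-9,0,0,-4.5]
    - [-11,-41,-9,0,0,-4.5]
    - [-8,-42,-9,0,0,-4.5]
  grip: 0

```text
clock: 0.95
position: [0.3978, -0.2419, 0.2803]
tool_rot: [3.141, 0.005, -0.484]
force: [0.5, -0.2, -0.9]
grip_width: -0.0001
```

```bash
python3 -c "
from h import *
plan([.57,.095,.30],.118)"
```

```text
9 [[-0.0, -42.0, -2.0, -0.0, 0.0, -3.8], [2.0, -42.0, -2.0, -0.0, 0.0, -3.8], [5.0, -42.0, -2.0, -0.0, 0.0, -3.8], [8.0, -41.0, -2.0, -0.0, 0.1, -3.8], [11.0, -41.0, -2.0, -0.0, 0.0, -3.9], [13.0, -40.0, -2.0, -0.0, 0.1, -3.8], [16.0, -39.0, -3.0, -0.0, 0.0, -3.9], [18.0, -38.0, -2.0, -0.0, 0.1, -3.8], [21.0, -36.0, -3.0, -0.1, -0.0, -3.9]]
```

Call:
arm_command:
  targets:
    - [0,-47,-2,0,0,-4.3]
    - [3,-47,-2,0,0,-4.3]
    - [6,-47,-2,0,0,-4.3]
    - [10,-46,-2,0,0,-4.3]
    - [13,-46,-2,0,0,-4.3]
    - [16,-45,-3,0,0,-4.3]
    - [19,-44,-3,0,0,-4.3]
    - [23,-42,-3,0,0,-4.3]

```text
clock: 1.75
position: [0.5674, 0.1133, 0.3011]
tool_rot: [3.141, 0.003, 0.139]
force: [0.7, -1.6, 0.6]
grip_width: 0.0001
```

```bash
python3 - <<'E'
from h import *
import pickle
f=grab("wrist"); pickle.dump(f,open("w1.pkl","wb")); save("w1.png",f["color"],1.5); print(tool()[:2],f["c"])
P=cloud(f); print(np.nanmin(P[...,2]),np.nanmax(P[...,2]))
E
```

```text
(array([0.56872424, 0.12149724, 0.30122094]), array([[ 0.98869868,  0.14990292, -0.00201103],
       [ 0.14990896, -0.98869431,  0.00329553],
       [-0.00149429, -0.00355976, -0.99999255]])) [0.55637275 0.19592583 0.46580246]
-0.7547051398750592 0.4178560375514544
```

View pics/w1.png

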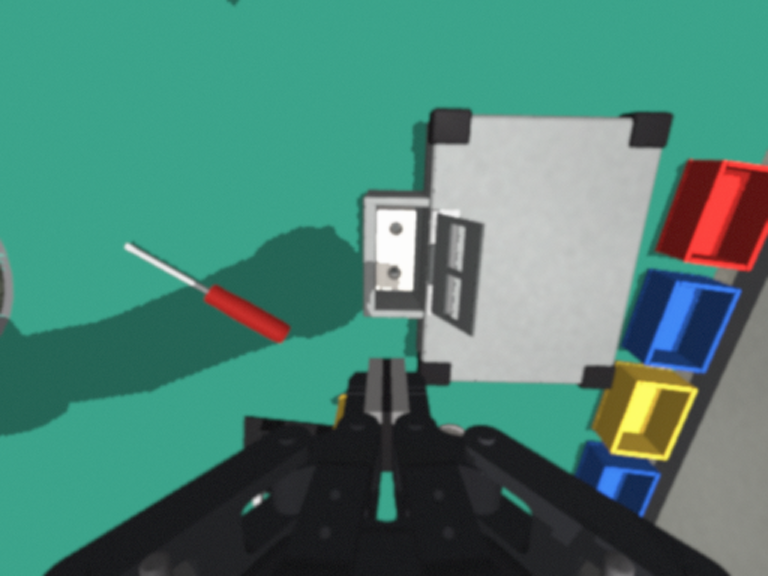

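The wrist view shows the strap folded back over the lid at (458,272), the white block in the housing, and holes at (396,228) and (394,272). The arm was still drifting, so I measure again with it settled.

```bash
python3 - <<'E'
from h import *
import pickle
f=grab("wrist");f=grab("wrist"); pickle.dump(f,open("w1.pkl","wb")); print(tool()[0],tool()[2]["tool_rot"])
P=cloud(f); c=f["color"].astype(int); X,Y,Z=P[...,0],P[...,1],P[...,2]
print("bench",np.nanmedian(Z[(c[...,1]>c[...,0]+40)]))
g=c.min(2); neutral=(c.max(2)-g<25)
# lid: by height
m=((abs(Z-.08)<.006)&(X>.4)&(X<.9)&(Y>-.1)&(Y<.35)).astype(np.uint8)
n,l,st,ce=cv2.connectedComponentsWithStats(m);k=1+st[1:,4].argmax()
q=P[l==k]; r=cv2.minAreaRect(q[:,:2].astype(np.float32)); print("lid",st[k],np.median(q[:,2]),r,cv2.boxPoints(r).round(4).tolist())
# holes: dark blobs in white block region
w=((g>190)&neutral&(Z>.055)&(Z<.082)&(X<.62)&(Y>0)&(Y<.2)).astype(np.uint8)
n,l,st,ce=cv2.connectedComponentsWithStats(w);k=1+st[1:,4].argmax();print("white",st[k])
x,y,ww,hh=st[k,:4]; q=P[l==k]; print(np.nanmedian(q[:,2]),np.nanmean(q,0))
sub=f["color"][y-6:y+hh+14,x-6:x+ww+6]; save("blk.png",sub,12)
for row in g[y-2:y+hh+12,x-2:x+ww+2]: print(*row)
E
```

```text
[0.56701604 0.1148113  0.30043294] [-3.14065738  0.00347587  0.14087348]
bench 0.0002721475097578474
lid [  241    77   206   187 23682] 0.08035993484447856 ((0.6772741079330444, 0.10863941162824631), (0.2623699903488159, 0.268852174282074), 6.872180938720703) [[0.5309000015258789, 0.2264000028371811], [0.5630999803543091, -0.04050000011920929], [0.8235999941825867, -0.009100000374019146], [0.7914000153541565, 0.25780001282691956]]
white [ 249  144   27   53 1048]
0.06988822353516022 [0.57678182 0.10893705 0.06980737]
190 185 165 132 119 122 125 125 124 123 122 120 122 121 124 123 126 126 124 124 125 128 127 130 129 130 129 130 126 117 109
190 186 167 146 153 163 166 166 164 157 154 154 152 151 150 150 151 149 145 142 141 140 140 139 140 136 136 131 123 106 87
190 185 173 176 211 226 228 228 226 222 220 219 219 218 217 216 215 214 212 209 206 205 203 204 201 196 189 182 169 138 99
190 186 177 201 239 249 250 250 249 249 249 249 249 248 249 248 248 248 248 248 247 246 245 245 244 243 239 236 223 178 118
191 185 179 210 246 252 253 253 253 253 253 253 253 253 253 253 252 253 253 253 25
[... 6645 characters left out ...]
3 72 73 73 73 72 72 69 66 64
182 160 115 79 74 72 72 72 72 73 72 73 74 74 74 75 75 74 73 74 74 74 74 74 74 74 73 73 70 68 65
182 159 113 78 73 76 73 73 73 71 73 74 75 75 75 75 74 76 74 73 74 73 73 74 75 74 74 74 71 70 67
183 159 112 79 73 72 74 74 72 74 75 74 75 75 75 76 74 75 74 74 73 75 75 73 74 75 77 75 74 72 67
182 156 110 77 73 72 73 74 73 75 75 74 76 75 75 76 75 75 75 76 73 76 76 74 74 75 75 73 75 72 70
182 155 108 77 73 74 74 73 75 76 75 77 75 74 74 75 74 76 75 75 75 76 75 75 74 77 76 75 75 74 72
180 154 108 79 74 74 75 75 74 76 74 75 74 76 76 77 77 74 75 74 76 76 76 75 75 77 76 76 74 75 75
179 155 110 82 77 78 78 77 77 78 77 77 75 77 76 77 77 76 77 77 76 76 76 75 76 76 76 77 77 75 73
```

```bash
python3 - <<'E'
from h import *
import pickle
f=pickle.load(open("w1.pkl","rb"))
u0,v0=247,142
uv=[(u0+15.95,v0+14.2),(u0+15,v0+43.7),(u0+15.8,v0+28.1)]
W=onz(f,uv,.0699); print(W.round(4)); print("gap",np.linalg.norm(W[0]-W[1]),"dir",np.degrees(np.arctan2(*(W[0]-W[1])[[1,0]]))-90,"mid",(W[0]+W[1])/2)
y=np.radians(6.87);ex=np.array([np.cos(y),np.sin(y)]);ey=np.array([-ex[1],ex[0]])
o=np.array([.6772,.1086])+.0288*ex; print("case",o,"mouth",o-.13*ex,"hinge",o-.095*ex)
for w in W: d=w[:2]-o; print("case xy",d@ex,d@ey)
P=cloud(f);Q=P.reshape(-1,3);Q=Q[np.isfinite(Q).all(1)];L=np.c_[(Q[:,:2]-o)@ex,(Q[:,:2]-o)@ey,Q[:,2]]
# strap
m=(L[:,2]>.09)&(L[:,2]<.17)&(abs(L[:,1])<.06)&(abs(L[:,0])<.12); S=L[m]; print("strap",len(S),S.min(0),S.max(0))
a=np.polyfit(S[:,0],S[:,2],1); print("ang",np.arctan2(a[0],1)*-1+np.pi if a[0]<0 else np.pi-np.arctan(a[0]))
# housing rim
m=(abs(L[:,2]-.076)<.004)&(L[:,0]<-.103)&(L[:,0]>-.18)&(abs(L[:,1])<.08);print("rim",L[m].min(0),L[m].max(0))
E
```

```text
[[0.574  0.1259 0.0699]
 [0.5793 0.082  0.0699]
 [0.5769 0.1056 0.0699]]
gap 0.044185033674027145 dir 6.847370048397366 mid [0.57665745 0.10392573 0.0699    ]
case [0.70579322 0.11204497] mouth [0.5767266  0.09649476] hinge [0.61147531 0.10068135]
case xy -0.1291710640046417 0.02947840183389182
case xy -0.12918851564167508 -0.014706628393723477
case xy -0.1287452600593476 0.009061229530175591
strap 1754 [-0.09671247 -0.04855432  0.09002101] [-0.06184508  0.04813736  0.14395493]
ang 2.0776927304462642
rim [-0.1599578  -0.05920204  0.07204981] [-0.1035822   0.05950996  0.0786969 ]
```

All checks agree: the hole gap measures 44.2 mm, the hole middle is at case y +7.4 mm with the block top at z 0.070, the strap angle is 2.08, and the rim is 119 mm wide. Next is the strap: I go behind it with shut fingers.

```bash
cat >> h.py <<'E'
YAW=.120; O=np.array([.7058,.1120]); EX=np.array([np.cos(YAW),np.sin(YAW)]); EY=np.array([-EX[1],EX[0]])
def w(cx,cy,z): return np.r_[O+cx*EX+cy*EY,z]
def inc():
    p,R,s=tool(); d=p[:2]-O; print("case xyz mm",(d@EX*1e3).round(1),(d@EY*1e3).round(1),(p[2]*1e3).round(1),"rot",np.degrees(s["tool_rot"]).round(2),"F",np.round(s["force"],1),"M",np.round(s["moment"],2),"t",s["clock"],"w",round(s["grip_width"],4))
E
python3 -c "
from h import *
inc();p,R=plan(w(-.02,0,.25),YAW);plan(w(-.02,0,.132),YAW,p=p,R=R)"
```

```text
case xyz mm -137.4 19.4 300.4 rot [-179.95    0.2     8.07] F [-0.7 -1.4 -0.3] M [-0.02 -0.01 -0.03] t 1.9 w 0.0001
3 [[39.0, 7.0, 17.0, -0.0, 0.1, 0.4], [39.0, 7.0, 17.0, -0.0, 0.0, 0.4], [39.0, 7.0, 16.0, -0.1, 0.1, 0.4]]
3 [[0.0, -0.0, 39.0, 0.0, -0.0, -0.0], [0.0, -0.0, 40.0, 0.0, -0.0, -0.0], [0.0, -0.0, 39.0, 0.0, -0.0, -0.0]]
```

Call:
arm_command:
  targets:
    - [39,7,17,0,0,0.4]
    - [39,7,17,0,0,0.4]
    - [39,6,16,0,0,0.4]
    - [0,0,35,0,0,0]
    - [0,0,35,0,0,0]
    - [0,0,30,0,0,0]
    - [0,0,10,0,0,0]
    - [0,0,0,0,0,0]

```text
clock: 2.7
position: [0.6895, 0.102, 0.1342]
tool_rot: [3.137, 0.003, 0.11]
force: [-1.0, 0.2, 0.7]
grip_width: -0.0001
```

```bash
python3 -c "
from h import *
inc();p,R=plan(w(-.02,0,.132),YAW)"
```

```text
case xyz mm -17.4 -8.0 134.2 rot [179.74   0.19   6.28] F [-1.   0.2  0.7] M [ 0.03  0.03 -0.02] t 2.7 w -0.0001
1 [[-3.0, -8.0, 2.0, 0.3, 0.2, -0.6]]
```

Now I push toward case -x in small steps.

Call:
arm_command:
  targets:
    - [-12,-8,2,0,0,-0.6]
    - [-12,0,0,0,0,0]
    - [-8,0,0,0,0,0]
    - [-6,0,0,0,0,0]
    - [-6,0,0,0,0,0]
    - [-6,0,0,0,0,0]
    - [-6,0,0,0,0,0]

```text
clock: 3.4
position: [0.634, 0.1019, 0.1397]
tool_rot: [3.136, -0.005, 0.117]
force: [0.3, -0.7, 0.7]
grip_width: 0.0
```

```bash
python3 -c "
from h import *
inc()"
```

```text
case xyz mm -72.5 -1.5 139.7 rot [179.71  -0.3    6.68] F [ 0.3 -0.7  0.7] M [-0.04  0.02 -0.06] t 3.4 w 0.0
```

Call:
arm_command:
  targets:
    - [-6,0,3,0,0,0]
    - [-6,0,3,0,0,0]
    - [-6,0,2,0,0,0]
    - [-6,0,1,0,0,0]
    - [-6,0,1,0,0,0]
    - [-6,0,1,0,0,0]
    - [-6,0,1,0,0,0]
    - [-6,0,1,0,0,0]

```text
clock: 4.2
position: [0.5821, 0.0957, 0.1251]
tool_rot: [3.137, -0.005, 0.117]
force: [0.5, 0.2, -0.1]
grip_width: 0.0001
```

```bash
python3 - <<'E'
from h import *
inc(); f=grab("scene"); save("s2.png",f["color"][160:260,230:400],4); inc()
E
```

```text
case xyz mm -124.8 -1.4 125.1 rot [179.71  -0.27   6.68] F [ 0.5  0.2 -0.1] M [0.03 0.01 0.05] t 4.2 w 0.0001
case xyz mm -125.7 -1.4 124.9 rot [179.7   -0.23   6.69] F [ 0.4 -0.1  0.4] M [-0.   -0.03 -0.  ] t 4.25 w 0.0002
```

View pics/s2.png

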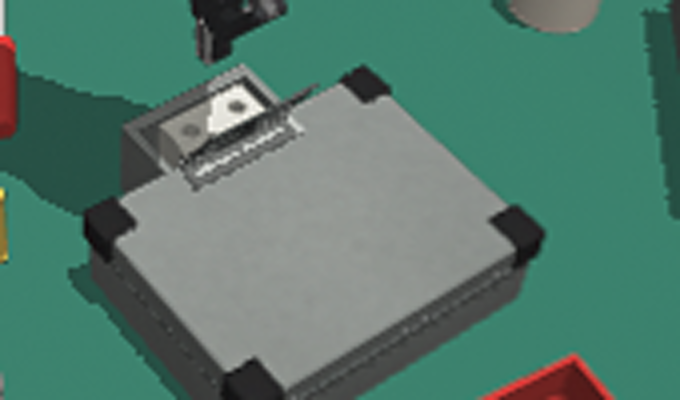

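```bash
python3 - <<'E'
from h import *
inc(); f=grab("scene"); p,R,s=tool()
u=pix(f,[p+R[:,2]*.017,p,w(-.095,0,.0845),w(-.13,.0074,.07),w(-.065,0,.142)]);print(u, (u-[230,160])*4)
t=grab("top"); P=cloud(f)
for F in (f,t):
    Q=cloud(F).reshape(-1,3);Q=Q[np.isfinite(Q).all(1)];L=np.c_[(Q[:,:2]-O)@EX,(Q[:,:2]-O)@EY,Q[:,2]]
    m=(L[:,2]>.088)&(abs(L[:,1])<.12)&(abs(L[:,0]+.1)<.15)&(L[:,2]<.4);L=L[m]
    m=(L[:,2]<.155);print(len(L),L[m].min(0) if m.any() else 0,L[m].max(0) if m.any() else 0); print("above",L[~m][:,:].mean(0))
save("t3.png",t["color"][100:230,150:300],4)
E
```

```text
case xyz mm -125.7 -1.4 124.9 rot [179.7   -0.23   6.69] F [ 0.4 -0.1  0.4] M [-0.   -0.03 -0.  ] t 4.25 w 0.0002
[[281.92324303 182.76249675]
 [282.21814956 178.82314943]
 [287.90546665 193.92182537]
 [282.65803295 189.03967123]
 [295.47953351 187.05683018]] [[207.69297213  91.04998701]
 [208.87259826  75.29259772]
 [231.62186659 135.68730149]
 [210.63213181 116.15868491]
 [261.91813402 108.22732071]]
1813 [-0.13210565 -0.04862333  0.0880288 ] [-0.06001241  0.04938823  0.15486487]
above [-0.10399826 -0.01776027  0.30753178]
5 [-0.09694369 -0.09926465  0.08800142] [0.0205312  0.11735321 0.09000223]
above [nan nan nan]<stdin>:8: RuntimeWarning: Mean of empty slice.
  ret = um.true_divide(
```

View pics/t3.png

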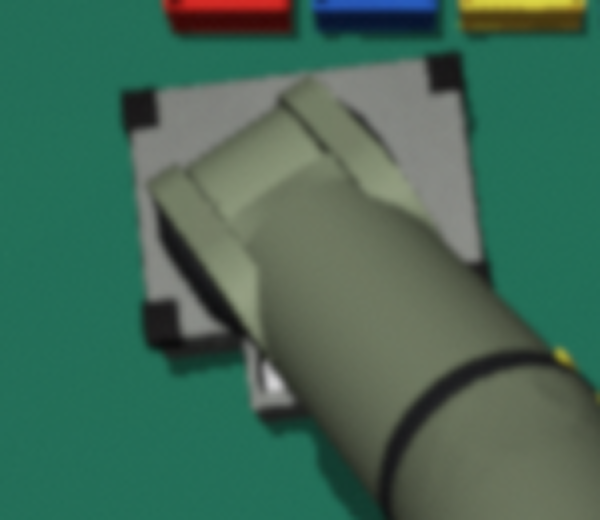

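```bash
python3 - <<'E'
from h import *
f=grab("scene")
P=cloud(f);L=np.dstack([(P[...,:2]-O)@EX,(P[...,:2]-O)@EY,P[...,2]])
m=(L[...,2]>.09)&(abs(L[...,1])<.06)&(L[...,0]>-.18)&(L[...,0]<-.03)&(L[...,2]<.2)
for lo in np.arange(.09,.2,.01):
    k=m&(L[...,2]>=lo)&(L[...,2]<lo+.01)
    if k.any(): q=L[k]; print(lo.round(2),len(q),q.min(0).round(3),np.median(q,0).round(3),q.max(0).round(3))
save("s3.png",f["color"][150:215,255:320],9)
E
```

```text
0.09 10 [-0.092 -0.047  0.09 ] [-0.088 -0.023  0.094] [-0.086  0.033  0.098]
0.1 24 [-0.085 -0.047  0.101] [-0.082 -0.003  0.106] [-0.079  0.046  0.108]
0.11 7 [-0.079 -0.047  0.111] [-0.076 -0.043  0.117] [-0.074  0.043  0.119]
0.12 7 [-0.074 -0.047  0.125] [-0.07   0.019  0.126] [-0.069  0.04   0.128]
0.13 19 [-0.068 -0.049  0.131] [-0.065 -0.006  0.137] [-0.062  0.044  0.14 ]
0.14 31 [-0.131 -0.047  0.14 ] [-0.063 -0.007  0.142] [-0.06   0.048  0.15 ]
0.15 12 [-0.13  -0.012  0.151] [-0.117 -0.008  0.155] [-0.111  0.001  0.159]
0.16 22 [-0.129 -0.015  0.161] [-0.116 -0.01   0.163] [-0.109  0.003  0.17 ]
0.17 21 [-0.131 -0.015  0.17 ] [-0.117 -0.009  0.174] [-0.108  0.002  0.18 ]
0.18 14 [-0.13  -0.015  0.18 ] [-0.122 -0.012  0.183] [-0.111 -0.008  0.189]
0.19 36 [-0.158 -0.016  0.191] [-0.121 -0.012  0.196] [-0.095  0.006  0.2  ]
```

View pics/s3.png

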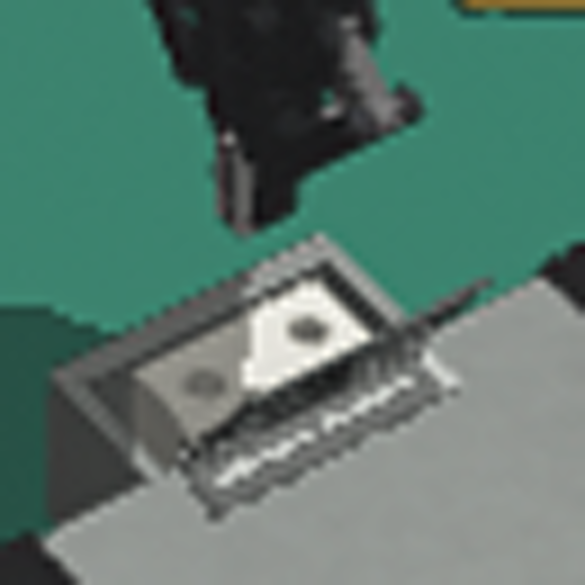

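The strap is unmoved. The scene depth puts the fingertips at about z 0.148, but the reported TCP of 0.125 would put them at 0.108. I need to find the cause before going on.

```bash
python3 - <<'E'
from h import *
f=grab("wrist"); p,R,s=tool(); inc()
P=cloud(f); c=f["color"].astype(int); Z=P[...,2]
L=np.dstack([(P[...,:2]-O)@EX,(P[...,:2]-O)@EY,Z])
print("bench",np.nanmedian(Z[c[...,1]>c[...,0]+40]))
lid=(c.max(2)-c.min(2)<15)&(L[...,0]>-.05)&(L[...,0]<.08)&(abs(L[...,1])<.1)&(abs(Z-.08)<.05); print("lid",np.nanmedian(Z[lid]) if lid.any() else 0)
print("tip px",pix(f,[p+R[:,2]*.017,p]))
T=(P-p)@R  # tool coords
m=(abs(T[...,0])<.03)&(abs(T[...,1])<.03)&(T[...,2]>-.06)&(T[...,2]<.025)
print("finger pts",m.sum(),np.nanmax(T[m],0) if m.any() else 0,np.nanmin(T[m],0) if m.any() else 0)
save("w4.png",f["color"],1.5); print(s["qpos"].round(4))
E
```

```text
case xyz mm -124.0 -1.4 125.2 rot [179.71  -0.29   6.68] F [ 0.   0.5 -0.6] M [0.   0.05 0.02] t 4.45 w 0.0002
bench 0.00027497574717688655
lid 0.08031575968739357
tip px [[257.45477035 222.28090011]
 [257.46438865 233.09430993]]
finger pts 1920 [ 0.01357897  0.01263803 -0.02545769] [-0.01357763 -0.01094359 -0.05999226]
[ 0.0947  0.6105 -0.5211  1.7545  0.3887  0.8761 -0.4837]
```

View pics/w4.png

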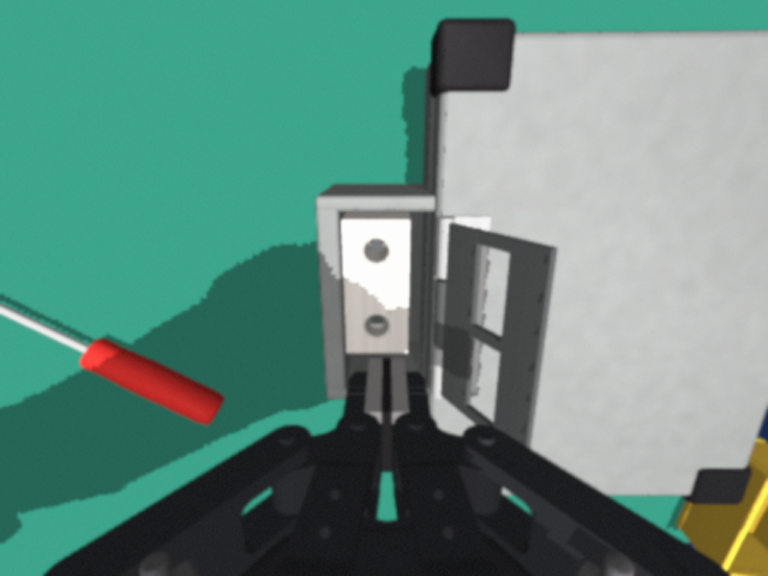

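The wrist view shows the same. With the bench reading z 0.000, both cameras put the fingertips 25.5 mm behind the reported TCP, instead of 17 mm ahead as stated. The fingers therefore passed over the strap, touching nothing. From here I trust the measured offset (tip z = TCP z + 25.5 mm) and repeat the push 42 mm lower.

Call:
arm_command:
  targets:
    - [0,0,-30,0,0,0]
    - [36,0,0,0,0,0]
    - [38,0,0,0,0,0]
    - [38,0,0,0,0,0]
    - [0,0,20,0,0,0]
    - [0,0,25,0,0,0]
    - [0,0,20,0,0,0]
    - [0,0,0,0,0,0]

```text
clock: 5.25
position: [0.7015, 0.1092, 0.0906]
tool_rot: [3.137, -0.009, 0.115]
force: [0.4, -0.6, -0.2]
grip_width: 0.0001
```

```bash
python3 - <<'E'
from h import *
inc()
f=grab("scene")
P=cloud(f);L=np.dstack([(P[...,:2]-O)@EX,(P[...,:2]-O)@EY,P[...,2]])
m=(L[...,2]>.086)&(abs(L[...,1])<.03)&(L[...,0]>-.055)&(L[...,0]<.02)&(L[...,2]<.16);q=L[m];print(len(q),q.min(0),q.max(0));inc()
E
```

```text
case xyz mm -4.6 -2.3 90.6 rot [179.74  -0.49   6.59] F [ 0.4 -0.6 -0.2] M [-0.01  0.02 -0.06] t 5.25 w 0.0001
85 [-0.03254762 -0.01628813  0.11651299] [0.0188999  0.00398175 0.15986996]
case xyz mm -4.0 -2.1 92.2 rot [179.75  -0.58   6.58] F [ 0.3  0.4 -0.1] M [ 0.04 -0.   -0.04] t 5.3 w -0.0
```

The tips are confirmed at z 0.1165. Pushing.

Call:
arm_command:
  targets:
    - [-14,0,0,0,0,0]
    - [-14,0,0,0,0,0]
    - [-10,0,0,0,0,0]
    - [-6,0,0,0,0,0]
    - [-6,0,0,0,0,0]
    - [-6,0,0,0,0,0]
    - [-6,0,0,0,0,0]

```text
clock: 6.0
position: [0.6428, 0.1033, 0.0991]
tool_rot: [3.138, -0.02, 0.114]
force: [0.9, -0.0, 1.3]
grip_width: -0.0
```

```bash
python3 -c "
from h import *
inc()"
```

```text
case xyz mm -63.5 -1.1 99.1 rot [179.82  -1.17   6.52] F [ 0.9 -0.   1.3] M [ 0.03 -0.23 -0.02] t 6.0 w -0.0
```

Call:
arm_command:
  targets:
    - [-6,0,3,0,0.5,0.1]
    - [-6,0,3,0,0.5,0.1]
    - [-6,0,2,0,0.2,0]
    - [-6,0,2,0,0.2,0]
    - [-6,0,2,0,0,0]
    - [-6,0,2,0,0,0]

```text
clock: 6.6
position: [0.6044, 0.099, 0.0824]
tool_rot: [3.139, -0.047, 0.11]
force: [1.6, 0.2, 1.0]
grip_width: 0.0001
```

```bash
python3 -c "
from h import *
inc()"
```

```text
case xyz mm -102.3 -0.8 82.4 rot [179.83  -2.68   6.32] F [1.6 0.2 1. ] M [-0.   -0.27  0.02] t 6.6 w 0.0001
```

Call:
arm_command:
  targets:
    - [-6,0,0,0,-0.7,0]
    - [-6,0,0,0,-0.7,0]
    - [-6,0,0,0,-0.7,0]
    - [-6,0,0,0,-0.7,0]
    - [-4,0,0,0,-0.3,0]
    - [0,0,-15,0,0,0]
    - [0,0,-30,0,0,0]
    - [0,0,-30,0,0,0]

```text
clock: 7.4
position: [0.5722, 0.0957, 0.1571]
tool_rot: [3.139, 0.02, 0.111]
force: [1.2, -0.1, -0.0]
grip_width: -0.0004
```

```bash
python3 - <<'E'
from h import *
inc()
f=grab("scene")
P=cloud(f);L=np.dstack([(P[...,:2]-O)@EX,(P[...,:2]-O)@EY,P[...,2]])
m=(L[...,2]>.08)&(abs(L[...,1])<.055)&(L[...,0]>-.17)&(L[...,0]<-.06)&(L[...,2]<.16);q=L[m]
for lo in np.arange(-.17,-.06,.01):
    k=(q[:,0]>=lo)&(q[:,0]<lo+.01)
    if k.any(): print(lo.round(2),k.sum(),q[k].min(0).round(3),q[k].max(0).round(3))
E
```

```text
case xyz mm -134.6 -0.2 157.1 rot [179.83   1.14   6.35] F [ 1.2 -0.1 -0. ] M [-0.04 -0.08  0.02] t 7.4 w -0.0004
-0.17 3 [-0.161 -0.023  0.084] [-0.16   0.038  0.085]
-0.16 68 [-0.16  -0.047  0.083] [-0.15   0.049  0.093]
-0.15 84 [-0.15  -0.047  0.081] [-0.14   0.053  0.09 ]
-0.14 26 [-0.14  -0.048  0.082] [-0.131  0.048  0.09 ]
-0.13 17 [-0.129 -0.047  0.082] [-0.12   0.047  0.09 ]
-0.12 73 [-0.12  -0.048  0.081] [-0.11   0.048  0.089]
-0.11 81 [-0.11  -0.047  0.082] [-0.1    0.049  0.089]
-0.1 93 [-0.1   -0.054  0.081] [-0.09   0.051  0.092]
-0.09 96 [-0.09  -0.054  0.08 ] [-0.08   0.054  0.088]
-0.08 71 [-0.08  -0.053  0.08 ] [-0.071  0.055  0.086]
-0.07 51 [-0.07  -0.054  0.08 ] [-0.06   0.052  0.084]
```

```bash
python3 -c "
from h import *
inc();plan([.5265,-.203,.15],.01,n=8)"
```

```text
case xyz mm -132.4 0.2 162.0 rot [179.86   0.81   6.34] F [2.7 0.9 5.8] M [-0.01 -0.22  0.02] t 7.45 w -0.0001
8 [[-10.0, 37.0, 2.0, 0.0, 0.1, 0.7], [-10.0, 37.0, 2.0, 0.0, 0.1, 0.7], [-9.0, 37.0, 2.0, 0.0, 0.1, 0.7], [-9.0, 37.0, 2.0, 0.0, 0.1, 0.7], [-8.0, 37.0, 1.0, 0.0, 0.1, 0.7], [-8.0, 37.0, 2.0, 0.1, 0.1, 0.8], [-7.0, 37.0, 1.0, 0.0, 0.1, 0.7], [-7.0, 36.0, 1.0, 0.1, 0.1, 0.8]]
```

Call:
arm_command:
  targets:
    - [-10,37,2,0,0.1,0.7]
    - [-10,37,2,0,0.1,0.7]
    - [-9,37,2,0,0.1,0.7]
    - [-9,37,2,0,0.1,0.7]
    - [-8,37,2,0,0.1,0.7]
    - [-8,37,2,0,0.1,0.8]
    - [-7,37,1,0,0.1,0.7]
    - [-7,36,1,0,0.1,0.8]
  grip: 45
  grip_force: 60

```text
clock: 8.25
position: [0.5299, -0.207, 0.1596]
tool_rot: [3.14, -0.016, 0.015]
force: [0.8, -0.5, 0.3]
grip_width: 0.0384
```

```bash
python3 - <<'E'
from h import *
f=grab("wrist");f=grab("wrist");p,R,s=tool();print(p,s["tool_rot"],s["grip_width"])
P=cloud(f);T=(P-p)@R
m=(abs(T[...,0])<.05)&(abs(T[...,1])<.03)&(T[...,2]>-.06)&(T[...,2]<.025);print("finger max z",np.nanmax(T[m],0))
g=grab("scene");Q=cloud(g)
X,Y,Z=P[...,0],P[...,1],P[...,2]
for n,F,C in(("w",f,P),("s",g,Q)):
    X,Y,Z=C[...,0],C[...,1],C[...,2]
    mm=((X>.49)&(X<.56)&(Y>-.26)&(Y<-.15)&(Z>.065)&(Z<.1)).astype(np.uint8)
    k,l,st,ce=cv2.connectedComponentsWithStats(mm)
    if k>1:
        j=1+st[1:,4].argmax();q=C[l==j];r=cv2.minAreaRect(q[:,:2].astype(np.float32));print(n,st[j],q.mean(0),q[:,2].max(),r)
L=np.dstack([(Q[...,:2]-O)@EX,(Q[...,:2]-O)@EY,Q[...,2]])
m=(L[...,2]>.078)&(abs(L[...,1])<.045)&(L[...,0]>-.16)&(L[...,0]<-.1)&(L[...,2]<.16);q=L[m];print("strap",q.shape,np.polyfit(q[:,0]+.095,q[:,2],1),q[:,2].max())
save("w5.png",f["color"],1.5)
plan([.527,-.203,.15],.01)
E
```

```text
[ 0.52873236 -0.21093856  0.15910641] [ 3.13822276 -0.01429832  0.0088391 ] 0.03836223907475728
finger max z [ 0.03260954  0.01605392 -0.02362305]
w [248 151  14  63 812] [ 0.52697393 -0.20100769  0.08634397] 0.08910761615529661 ((0.5267841815948486, -0.20325376093387604), (0.011529866605997086, 0.05505692958831787), 0.6642542481422424)
s [174 206  19  13 114] [ 0.52984143 -0.20373861  0.08289121] 0.09265393281350653 ((0.5285078287124634, -0.20298480987548828), (0.014655785635113716, 0.05610638111829758), 1.1906377077102661)
strap (311, 3) [0.00528581 0.08635004] 0.09165829402624293
1 [[-3.0, -5.0, 9.0, 0.1, -0.8, 0.1]]
```

View pics/w5.png

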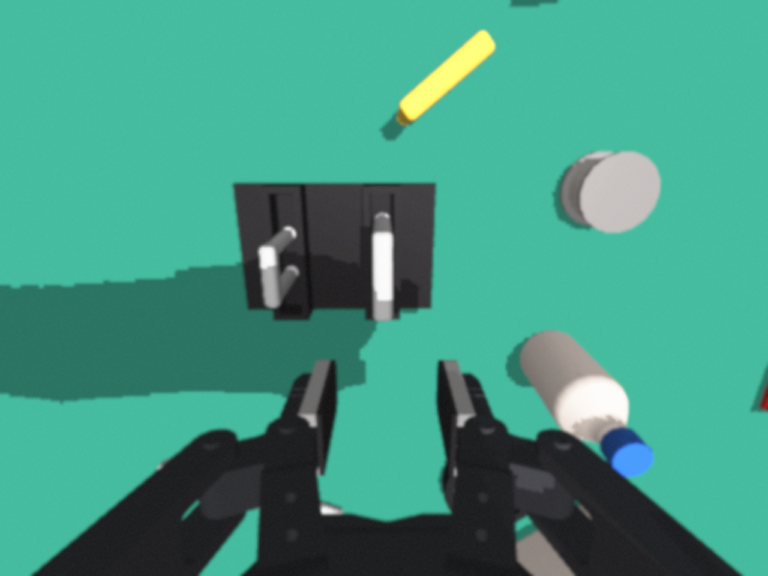

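The candidates in the wrist view are the wide shackle at (382,275), the small one at (270,275) and the yellow one at (447,75). The grey one with the 55 mm crown, top at z 0.087, is the one meant. The strap reads flat (slope 0.005). I centre first, then descend.

Call:
arm_command:
  targets:
    - [-3,-6,9,0,-0.8,0.1]
    - [0,-1,25,0,0,0]
    - [0,0,25,0,0,0]
    - [0,0,20,0,0,0]
    - [0,0,0,0,0,0]

```text
clock: 8.9
position: [0.5284, -0.1937, 0.0789]
tool_rot: [3.141, -0.001, 0.017]
force: [0.3, -1.1, -0.3]
grip_width: 0.0384
```

```bash
python3 -c "
from h import *
inc();plan([.527,-.2032,.040],.01,n=2)"
```

```text
case xyz mm -212.7 -282.2 78.9 rot [ 1.7995e+02 -8.0000e-02  9.7000e-01] F [ 0.3 -1.1 -0.3] M [ 0.02  0.02 -0.01] t 8.9 w 0.0384
2 [[-1.0, 5.0, 19.0, 0.0, -0.0, 0.2], [-1.0, 4.0, 20.0, 0.1, -0.1, 0.2]]
```

Call:
arm_command:
  targets:
    - [-1,6,10,0,0,0.2]
    - [0,3,10,0,0,0.1]
    - [0,0,10,0,0,0]
    - [0,0,5,0,0,0]
    - [0,0,0,0,0,0]
    - [0,0,0,0,0,0]

```text
clock: 9.5
position: [0.5291, -0.2015, 0.0432]
tool_rot: [3.14, -0.003, 0.014]
force: [-0.1, -0.1, 0.0]
grip_width: 0.0384
```

```bash
python3 -c "
from h import *
inc();plan([.527,-.2032,.040],.01,n=2)"
```

```text
case xyz mm -213.0 -290.1 43.2 rot [179.93  -0.18   0.79] F [-0.1 -0.1  0. ] M [ 0.03 -0.01  0.03] t 9.5 w 0.0384
2 [[-1.0, 1.0, 2.0, 0.0, -0.1, 0.1], [-1.0, 1.0, 1.0, 0.1, -0.1, 0.1]]
```

Call:
arm_command:
  targets:
    - [-2,2,3,0,0,0.1]
    - [0,0,0,0,0,0]

```text
clock: 9.7
position: [0.5273, -0.2038, 0.0405]
tool_rot: [3.14, -0.004, 0.012]
force: [0.9, 0.1, -0.3]
grip_width: 0.0386
```

Call:
arm_command:
  targets:
    - [0,0,0,0,0,0]
    - [0,0,0,0,0,0]
    - [0,0,0,0,0,0]
    - [0,0,0,0,0,0]
    - [0,0,0,0,0,0]
  grip: 0
  grip_force: 60

```text
clock: 10.2
position: [0.5273, -0.204, 0.0411]
tool_rot: [3.14, -0.004, 0.011]
force: [-0.8, -0.2, -1.1]
grip_width: 0.0107
```

```bash
python3 -c "
from h import *
inc();print(tool()[0])"
```

```text
case xyz mm -215.1 -292.4 41.1 rot [179.89  -0.24   0.66] F [-0.8 -0.2 -1.1] M [-0.04  0.09 -0.01] t 10.2 w 0.0107
[ 0.52727653 -0.20402197  0.04106879]
```

Gripped, with a width of about 11 mm. Lifting and carrying to above the lock.

Call:
arm_command:
  targets:
    - [0,0,-15,0,0,0]
    - [0,0,-35,0,0,0]
    - [0,0,-40,0,0,0]
    - [0,0,-35,0,0,0]
    - [0,0,0,0,0,0]

```text
clock: 10.7
position: [0.5262, -0.2026, 0.1736]
tool_rot: [3.141, -0.003, 0.013]
force: [0.6, 0.0, -2.1]
grip_width: 0.0108
```

```bash
python3 -c "
from h import *
inc();plan([.5766,.104,.17],.12,n=8)"
```

```text
case xyz mm -215.9 -290.8 173.6 rot [ 1.7998e+02 -1.7000e-01  7.7000e-01] F [ 0.6  0.  -2.1] M [ 0.01 -0.09  0.04] t 10.7 w 0.0108
8 [[7.0, -38.0, 0.0, 0.0, -0.0, -0.8], [7.0, -38.0, 1.0, 0.0, -0.0, -0.8], [8.0, -38.0, 0.0, 0.0, -0.0, -0.8], [8.0, -38.0, 1.0, 0.0, -0.0, -0.7], [9.0, -38.0, 0.0, 0.0, -0.0, -0.8], [9.0, -38.0, 1.0, 0.0, -0.1, -0.7], [10.0, -37.0, 0.0, 0.0, -0.0, -0.8], [11.0, -38.0, 1.0, 0.0, -0.1, -0.7]]
```

Call:
arm_command:
  targets:
    - [7,-38,0,0,0,-0.8]
    - [7,-38,0,0,0,-0.8]
    - [8,-38,0,0,0,-0.8]
    - [8,-38,0,0,0,-0.8]
    - [9,-38,0,0,0,-0.8]
    - [9,-38,0,0,0,-0.8]
    - [10,-38,0,0,0,-0.8]
    - [11,-34,0,0,0,-0.8]

```text
clock: 11.5
position: [0.5769, 0.1057, 0.1773]
tool_rot: [3.137, -0.005, 0.119]
force: [1.2, -0.9, -2.3]
grip_width: 0.011
```

Call:
arm_command:
  targets:
    - [0,0,0,0,0,0]
    - [0,0,0,0,0,0]

```text
clock: 11.7
position: [0.5763, 0.1122, 0.1777]
tool_rot: [3.139, -0.005, 0.127]
force: [0.5, -0.0, -2.9]
grip_width: 0.0107
```

```bash
python3 - <<'E'
from h import *
inc();plan([.5766,.104,.15],.12)
f=grab("wrist");p,R,s=tool();save("w6.png",f["color"],1.5)
import pickle;pickle.dump((f,p,R),open("w6.pkl","wb"))
T=(cloud(f)-p)@R
m=(abs(T[...,0])<.03)&(abs(T[...,1])<.05)&(T[...,2]>-.022)&(T[...,2]<.05);q=T[m];print(m.sum(),np.nanmin(q,0),np.nanmax(q,0))
g=grab("scene");P=cloud(g);T=(P-p)@R
m=(abs(T[...,0])<.03)&(abs(T[...,1])<.05)&(T[...,2]>-.06)&(T[...,2]<.05);q=T[m];print(m.sum(),np.nanmin(q,0),np.nanmax(q,0))
for lo in np.arange(-.06,.05,.01):
    k=(q[:,2]>=lo)&(q[:,2]<lo+.01)
    if k.any(): print(lo.round(2),k.sum(),q[k].min(0).round(4),q[k].max(0).round(4))
E
```

```text
case xyz mm -128.5 15.7 177.7 rot [179.87  -0.29   7.31] F [ 0.5 -0.  -2.9] M [-0.03  0.06 -0.03] t 11.7 w 0.0107
1 [[-1.0, 8.0, 28.0, 0.1, -0.3, 0.4]]
466 [-0.00605763 -0.02808783 -0.02198988] [ 0.00562484 -0.02200372  0.03076739]
234 [-0.01892869 -0.02806945 -0.05985921] [0.02171818 0.02908578 0.03670829]
-0.06 23 [-0.0106  0.0014 -0.0599] [ 0.0199  0.0138 -0.0504]
-0.05 62 [-0.0106 -0.0065 -0.0499] [ 0.0217  0.0282 -0.0401]
-0.04 32 [-0.0189 -0.02   -0.0398] [ 0.02    0.028  -0.0301]
-0.03 21 [-0.0048 -0.027  -0.0297] [ 0.0181  0.0291 -0.0213]
-0.02 14 [-0.0005 -0.0281 -0.0195] [ 0.0077  0.0273 -0.0105]
-0.01 19 [-0.001  -0.0243 -0.01  ] [ 0.0072  0.0272 -0.0006]
0.0 20 [-0.001  -0.0255  0.0002] [0.0071 0.0261 0.0095]
0.01 19 [ 0.0007 -0.026   0.0103] [0.0064 0.0286 0.0194]
0.02 18 [-0.0035 -0.0259  0.0204] [0.0045 0.0263 0.0296]
0.03 6 [-0.0046 -0.0201  0.0302] [0.0054 0.025  0.0367]
```

View pics/w6.png

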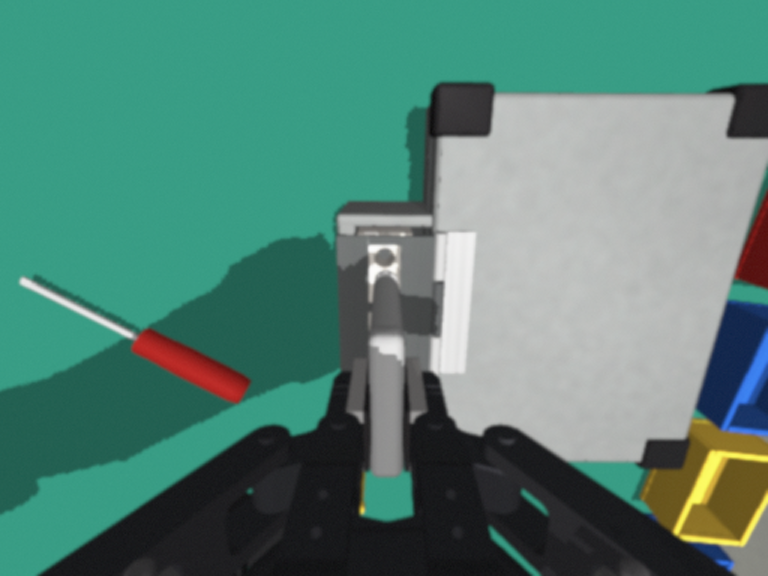

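The wrist view shows the strap flat over the lock. The shackle hangs straight, with its near leg at (387,300) above the strap window and the +y hole at (384,258). In the tool frame it is centred, with its tips at +36 mm. I correct the alignment, lower above the strap and refine.

Call:
arm_command:
  targets:
    - [-1,8,10,0,-0.3,0.4]
    - [0,0,12,0,0,0]
    - [0,0,10,0,0,0]
    - [0,0,4,0,0,0]
    - [0,0,0,0,0,0]
    - [0,0,0,0,0,0]

```text
clock: 12.4
position: [0.5759, 0.0983, 0.1376]
tool_rot: [3.138, 0.002, 0.113]
force: [0.6, 0.7, -2.5]
grip_width: 0.0109
```

```bash
python3 - <<'E'
from h import *
import pickle
f,p,R=pickle.load(open("w6.pkl","rb")); g=f["color"].min(2)
for r in g[158:190:1,242:272]: print(*r)
inc();plan([.5766,.104,.135],.12)
E
```

```text
113 114 118 120 115 114 112 112 112 113 113 110 112 111 112 112 113 112 112 113 114 113 114 115 117 122 122 122 117 116
116 116 120 124 120 116 115 114 116 115 115 116 115 117 115 116 114 115 116 116 116 116 114 116 115 116 117 117 116 118
116 116 123 130 122 118 115 116 115 116 115 116 116 116 116 116 118 116 117 116 116 116 116 115 116 117 118 117 117 119
115 117 126 135 128 121 120 121 120 119 120 120 121 121 120 120 120 121 121 119 122 120 117 116 115 116 118 118 118 119
114 117 128 142 148 149 149 149 149 150 149 148 148 146 147 147 148 150 150 150 149 144 135 126 122 118 117 118 118 120
115 116 130 163 196 209 211 210 210 211 211 207 202 196 195 198 202 206 208 209 206 197 179 153 137 126 120 117 119 118
115 117 136 189 233 244 245 244 244 243 241 236 229 222 219 222 227 234 239 242 241 235 217 181 156 137 124 119 118 119
115 117 137 199 243 250 251 250 249 247 240 227 209 194 186 189 201 220 235 244 246 241 218 185 161 141 125 121 120 118
114 117 136 197 242 250 250 249 245 235 214 178 154 143 138 137 147 168 201 230 241 237 210 178 162 141 125 118 118 119
115 116 132 185 231 
[... 2093 characters left out ...]
 88 117 171 229 247 246 228 177 140 122 108 99 96 96 97 100 104 120 147 179 203 194 169 143 127 117 116 116 116
71 86 117 168 227 246 244 220 162 120 100 93 91 93 93 93 94 97 101 113 143 175 187 169 148 128 118 116 116 114
70 82 107 158 220 243 239 203 138 100 89 88 90 91 93 94 95 97 97 100 115 141 164 166 150 128 119 115 115 116
70 76 94 136 195 230 225 176 117 89 85 88 88 91 92 93 93 95 97 97 102 115 138 156 150 129 118 116 116 116
68 72 86 120 164 196 188 141 99 85 86 88 89 91 93 94 94 96 95 97 98 101 118 137 140 129 118 115 115 116
case xyz mm -130.6 1.9 137.6 rot [1.798e+02 1.400e-01 6.490e+00] F [ 0.6  0.7 -2.5] M [ 0.02 -0.06 -0.02] t 12.4 w 0.0109
1 [[1.0, -6.0, 3.0, 0.2, 0.1, -0.4]]
```

```bash
python3 - <<'E'
from h import *
import pickle
f,p,R=pickle.load(open("w6.pkl","rb")); W=onz(f,[(256.2,171.7)],.0699)[0]
print("hole1",W, "expected .5740 .1259; case",(W[:2]-O)@EX,(W[:2]-O)@EY,"mid ->",W[:2]-.022*EY)
g=grab("wrist");inc();p,R,s=tool()
T=(cloud(g)-p)@R; m=(abs(T[...,0])<.03)&(abs(T[...,1])<.05)&(T[...,2]>-.022)&(T[...,2]<.04);q=T[m]
for lo in np.arange(-.02,.04,.01):
    k=(q[:,2]>=lo)&(q[:,2]<lo+.01)
    if k.any(): print(lo.round(2),k.sum(),q[k].min(0).round(4),q[k].max(0).round(4))
plan([.5764,.104,.131],.12)
E
```

```text
hole1 [0.57396785 0.12603838 0.0699    ] expected .5740 .1259; case -0.1292035271460788 0.029719345050124305 mid -> [0.57660152 0.10419659]
case xyz mm -130.5 1.9 137.7 rot [1.798e+02 1.300e-01 6.490e+00] F [-0.5  0.7 -0.8] M [-0.  0. -0.] t 12.45 w 0.0111
-0.02 119 [-0.0059 -0.0282 -0.02  ] [ 0.0057 -0.0231 -0.0101]
-0.01 104 [-0.0057 -0.0285 -0.01  ] [ 0.0055 -0.024  -0.    ]
0.0 81 [-0.0061 -0.0284  0.    ] [ 0.0057 -0.0226  0.0098]
0.01 71 [-0.0057 -0.0281  0.0103] [ 0.0053 -0.0242  0.02  ]
0.02 59 [-0.006  -0.0283  0.0201] [ 0.0056 -0.0223  0.0296]
0.03 6 [-0.0017 -0.0277  0.0301] [ 0.0042 -0.0253  0.0313]
1 [[1.0, -6.0, 7.0, 0.2, 0.1, -0.4]]
```

Call:
arm_command:
  targets:
    - [1,-5,2,0.2,0,-0.4]
    - [0,-1,0,0,0,0]
    - [0,0,0,0,0,0]
    - [0,0,0,0,0,0]

```text
clock: 12.85
position: [0.5767, 0.1056, 0.1364]
tool_rot: [-3.141, 0.001, 0.122]
force: [-0.9, -0.1, -1.3]
grip_width: 0.0105
```

```bash
python3 -c "
from h import *
inc();plan([.5766,.1039,.131],.12,dec=1)"
```

```text
case xyz mm -128.9 9.1 136.4 rot [-1.7996e+02  4.0000e-02  6.9700e+00] F [-0.9 -0.1 -1.3] M [ 0.03  0.03 -0.04] t 12.85 w 0.0105
1 [[-0.3, 1.7, 5.4, -0.0, 0.0, 0.1]]
```

Call:
arm_command:
  targets:
    - [0,1.5,4,0,0,0]
    - [0,0,5,0,0,0]
    - [0,0,5,0,0,0]
    - [0,0,4,0,0,0]
    - [0,0,2,0,0,0]
    - [0,0,0,0,0,0]

```text
clock: 13.45
position: [0.5768, 0.1037, 0.1143]
tool_rot: [-3.141, 0.001, 0.121]
force: [-0.2, 0.3, -2.2]
grip_width: 0.0108
```

```bash
python3 -c "
from h import *
inc();plan([.5766,.1039,.110],.12,dec=1)"
```

```text
case xyz mm -129.1 7.2 114.3 rot [-1.7998e+02  7.0000e-02  6.9500e+00] F [-0.2  0.3 -2.2] M [ 0.04  0.03 -0.07] t 13.45 w 0.0108
1 [[-0.1, -0.2, 4.3, -0.0, 0.1, 0.1]]
```

Tips at about z 0.078, inside the windows, with no contact. Now down in small steps.

Call:
arm_command:
  targets:
    - [0,0,2,0,0,0]
    - [0,0,2,0,0,0]
    - [0,0,2,0,0,0]
    - [0,0,2,0,0,0]
    - [0,0,2,0,0,0]
    - [0,0,0,0,0,0]

```text
clock: 14.05
position: [0.5769, 0.1038, 0.1037]
tool_rot: [-3.141, 0.001, 0.121]
force: [1.0, -0.7, -1.6]
grip_width: 0.0111
```

```bash
python3 -c "
from h import *
inc()"
```

```text
case xyz mm -128.9 7.3 103.7 rot [-1.7998e+02  5.0000e-02  6.9600e+00] F [ 1.  -0.7 -1.6] M [ 0.03 -0.04 -0.04] t 14.05 w 0.0111
```

Call:
arm_command:
  targets:
    - [0,0,2,0,0,0]
    - [0,0,2,0,0,0]
    - [0,0,2,0,0,0]
    - [0,0,2,0,0,0]
    - [0,0,0,0,0,0]

```text
clock: 14.55
position: [0.5769, 0.1038, 0.095]
tool_rot: [-3.141, 0.001, 0.121]
force: [-1.1, 0.3, -3.0]
grip_width: 0.0112
```

```bash
python3 -c "
from h import *
inc()"
```

```text
case xyz mm -128.9 7.3 95.0 rot [-1.7997e+02  4.0000e-02  6.9500e+00] F [-1.1  0.3 -3. ] M [-0.06  0.03  0.04] t 14.55 w 0.0112
```

Tips are about 11 mm into the holes with no contact force. Pressing on and watching the force.

Call:
arm_command:
  targets:
    - [0,0,2,0,0,0]
    - [0,0,2,0,0,0]
    - [0,0,2,0,0,0]
    - [0,0,1.5,0,0,0]

```text
clock: 14.95
position: [0.5779, 0.1042, 0.0884]
tool_rot: [-3.141, -0.002, 0.121]
force: [-2.1, -1.2, 13.4]
grip_width: 0.0114
```

Call:
arm_command:
  targets:
    - [0,0,1.5,0,0,0]
    - [0,0,1.5,0,0,0]

```text
clock: 15.15
position: [0.5784, 0.1043, 0.0865]
tool_rot: [3.142, -0.003, 0.121]
force: [-4.1, -1.7, 6.4]
grip_width: 0.0108
```

```bash
python3 -c "
from h import *
inc()"
```

```text
case xyz mm -127.5 7.6 86.5 rot [ 1.80e+02 -1.60e-01  6.94e+00] F [-4.1 -1.7  6.4] M [-0.49  1.08  0.04] t 15.15 w 0.0108
```

Call:
arm_command:
  targets:
    - [-1,0.3,1.5,0,0,0]
    - [-0.5,0,1.5,0,0,0]

```text
clock: 15.35
position: [0.5774, 0.104, 0.0844]
tool_rot: [3.141, -0.004, 0.121]
force: [-1.3, -0.3, 9.2]
grip_width: 0.0106
```

Call:
arm_command:
  targets:
    - [-0.3,0,1.5,0,0,0]
    - [-0.3,0,1.5,0,0,0]

```text
clock: 15.55
position: [0.5775, 0.1041, 0.0824]
tool_rot: [3.141, -0.006, 0.121]
force: [-2.2, -1.4, 9.3]
grip_width: 0.0108
```

```bash
python3 -c "
from h import *
inc()"
```

```text
case xyz mm -128.3 7.5 82.4 rot [179.98  -0.36   6.93] F [-2.2 -1.4  9.3] M [-0.28  0.61  0.03] t 15.55 w 0.0108
```

Call:
arm_command:
  targets:
    - [-0.3,0,1.5,0,0,0]
    - [-0.3,0,1.5,0,0,0]

```text
clock: 15.75
position: [0.5775, 0.1041, 0.0802]
tool_rot: [3.141, -0.008, 0.121]
force: [-1.8, -0.8, 6.2]
grip_width: 0.0108
```

Call:
arm_command:
  targets:
    - [-0.3,0,1.5,0,0,0]

```text
clock: 15.85
position: [0.5774, 0.1041, 0.0791]
tool_rot: [3.141, -0.008, 0.121]
force: [-2.3, -0.5, 7.0]
grip_width: 0.0111
```

```bash
python3 - <<'E'
from h import *
inc()
g=grab("scene");P=cloud(g);L=np.dstack([(P[...,:2]-O)@EX,(P[...,:2]-O)@EY,P[...,2]])
m=(L[...,2]>.09)&(abs(L[...,1]-.0075)<.032)&(abs(L[...,0]+.13)<.01)&(L[...,2]<.135)&(abs(L[...,1]-.0075)>.017)
q=L[m];print(len(q),np.percentile(q[:,2],[50,90,97,100]),q[:,0].mean()); inc()
E
```

```text
case xyz mm -128.4 7.6 79.1 rot [179.95  -0.47   6.93] F [-2.3 -0.5  7. ] M [-0.21  0.45  0.04] t 15.85 w 0.0111
49 [0.10817112 0.12428931 0.12579794 0.12646711] -0.12547352717711713
case xyz mm -128.5 7.5 78.9 rot [179.95  -0.46   6.93] F [-1.8 -0.2  6.5] M [-0.24  0.36  0.1 ] t 15.9 w 0.0108
```

Call:
arm_command:
  targets:
    - [-0.3,0,1.5,0,0,0]

```text
clock: 16.0
position: [0.5775, 0.1041, 0.0781]
tool_rot: [3.141, -0.009, 0.121]
force: [-1.9, -1.4, 27.1]
grip_width: 0.0109
```

Call:
arm_command:
  targets:
    - [-0.2,0,1.5,0,0,0]

```text
clock: 16.1
position: [0.5784, 0.1044, 0.0779]
tool_rot: [3.14, -0.012, 0.121]
force: [-4.8, -2.3, 31.9]
grip_width: 0.0106
```

The force jumped at the hard stop after falling off at the click depth. I back off at once and release slowly.

Call:
arm_command:
  targets:
    - [0,0,-1,0,0,0]
    - [0,0,0,0,0,0]

```text
clock: 16.3
position: [0.5781, 0.1042, 0.0798]
tool_rot: [3.14, -0.012, 0.12]
force: [-3.9, -0.6, 7.3]
grip_width: 0.0111
```

Call:
arm_command:
  targets:
    - [0,0,-0.5,0,0,0]
    - [0,0,0,0,0,0]

```text
clock: 16.5
position: [0.5776, 0.104, 0.0806]
tool_rot: [3.139, -0.011, 0.12]
force: [-1.7, -1.0, 2.1]
grip_width: 0.0112
```

Call:
arm_command:
  targets:
    - [0,0,0,0,0,0]
    - [0,0,0,0,0,0]
    - [0,0,0,0,0,0]
  grip: 35

```text
clock: 16.8
position: [0.578, 0.1042, 0.0804]
tool_rot: [3.139, -0.012, 0.121]
force: [0.5, -0.7, 0.5]
grip_width: 0.03
```

Call:
arm_command:
  targets:
    - [0,0,-5,0,0,0]
    - [0,0,-15,0,0,0]
    - [0,0,-30,0,0,0]
    - [0,0,-40,0,0,0]
    - [0,0,-30,0,0,0]
    - [0,0,0,0,0,0]
    - [0,0,0,0,0,0]

```text
clock: 17.5
position: [0.5764, 0.1051, 0.2105]
tool_rot: [3.14, -0.014, 0.122]
force: [0.1, 0.6, -0.7]
grip_width: 0.0303
```

```bash
python3 - <<'E'
from h import *
inc()
for n in("wrist","scene"):
    f=grab(n);P=cloud(f);L=np.dstack([(P[...,:2]-O)@EX,(P[...,:2]-O)@EY,P[...,2]])
    m=(L[...,2]>.105)&(abs(L[...,1])<.06)&(abs(L[...,0]+.13)<.02)&(L[...,2]<.15);q=L[m]
    print(n,len(q),q.min(0),q.max(0),"top z med of upper",np.median(q[q[:,2]>q[:,2].max()-.006,2]))
    m=(L[...,2]>.076)&(abs(L[...,1])<.046)&(L[...,0]>-.158)&(L[...,0]<-.1)&(L[...,2]<.094)&(abs(L[...,0]+.13)>.012);q=L[m];print("strap",len(q),np.polyfit(q[:,0]+.095,q[:,2],1))
    if n=="wrist": save("w7.png",f["color"],1.5)
    else: save("s7.png",f["color"][150:250,240:340],6)
E
```

```text
case xyz mm -129.3 8.6 210.5 rot [179.93  -0.78   6.98] F [ 0.1  0.6 -0.7] M [0.   0.02 0.03] t 17.5 w 0.0303
wrist 712 [-0.13414118 -0.02014541  0.10529464] [-0.12252452  0.03551484  0.12884027] top z med of upper 0.12661097955450967
strap 2513 [-5.01503767e-05  8.63049409e-02]
scene 100 [-0.13441282 -0.02103686  0.10639378] [-0.11922489  0.03515643  0.1324495 ] top z med of upper 0.12797441645172392
strap 190 [0.01525714 0.086307  ]
```

View pics/s7.png

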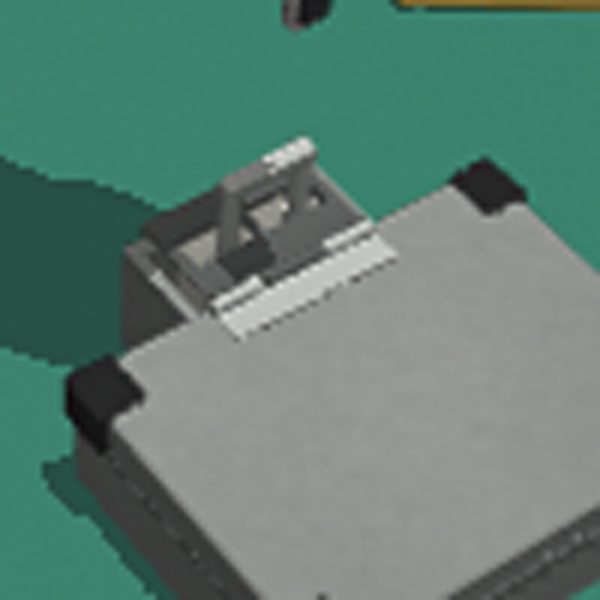

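The view shows the shackle upright through the flat strap, its crown at (270,165), with the gripper clear above. Crown top at z 0.1266 puts the tips at 44.6 mm, so it is clicked. Handing in.

```bash
python3 -c "
from h import *
inc();print(bot.job_done())"
```

```text
case xyz mm -129.4 8.7 209.6 rot [179.94  -0.73   6.99] F [-0.4 -0.3  0.1] M [ 0.04  0.01 -0.04] t 17.6 w 0.03
the job is handed in; nothing more can be done
None
```

The case is locked and handed in at 17.6 s of the 69 s allowed. I folded the strap down, put both legs of the wider shackle through it into the lock, pressed it home, then let go and backed off.

**Last checks (cameras, after release):**
- **Strap:** it is flat. Its slope reads 0.000 from the wrist camera and 0.015 from the scene camera, against a limit of 0.06.
- **Shackle:** the leg tips are about 44.6 mm above the case's underside, which is the clicked range. The scene camera gives about 46 mm. Its middle is at case x -128.3 mm, y +7.7 mm, and it looks upright in the picture.
- **Robot:** the gripper is open and clear, with no contact force.

**What disagreed or fell short:**
- **Fingertip position:** with the gripper shut, both cameras put the fingertips 25 mm behind the reported TCP, not 17 mm ahead as the interface says. Because of this my first push passed over the strap without touching it. I used the measured offset after that.
- **Pressing force:** after the click, two small extra presses met the hard stop and read about 27 and 32 N. That is above the 25 N "forcing" mark but below the 48 N failure limit, and I backed off at once. No other reading I took went above about 13 N.
- **Not checked:** I did not re-measure the small shackle or the bystanders at the end. I saw no unexpected contact forces near them.

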